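# Raise the probe station's platen to the load position and roll the chuck stage out

### The job

The measurement on the probe station is finished: push the black-knobbed lift lever to the right (as you face the station), out of contact and on past its first notch (separation), right up to its far stop (load) so that the probes are well clear, and only then draw the chuck stage towards you by its upright finger pull, fully out to its front stops. Push both with the fingertips or the outside of the fingers, never taking the lever or the pull between the fingers. Keep off the sample and off the platen with its probes, leave everything lying around where it is, and finish clear, with lever and stage at their stops.

Things in the scene. Friction and masses are not known exactly. Their poses are not given: they have to be found in the camera images.
- station: Probe station: black granite base 400 mm deep (x) x 460 mm wide (y), top 65 mm above the table, fixed. Origin on the table under its middle; x points from front to rear, y to the left seen from the front. Stage: y = -65 to 65 mm down the middle; lever: right front; platen: rear, x over 50 mm. Two front stops for the stage (26 mm high) at x = -171 to -160 mm, y = -45 and 45 mm.
- lever_pivot (a point): Vertical pivot axis of the lever, at station x = 0, y = -175 mm, given at the height of the knob's centre (135 mm above the table). The lever turns level here, over a grey index plate. Its arm is flat, 20 mm wide, top 97 mm above the table, out to 86 mm from the axis; a 9 mm rod then rises steeply to the knob.
- lever_knob (a point): Centre of the lever's black ball knob, 32 mm across, 135 mm above the table, 112 mm from the pivot axis. The point turns with the lever: x points from the knob to the pivot, z up. Nothing else stands as high within 50 mm of the knob's path, except the finger pull, 60 mm to the left of the starting knob's surface.
- lever (a joint): Lever angle, rad. 0 = contact (start): arm points to the front and 0.6 rad left. Grows as the knob is pushed right (station -y). First notch (separation) at 0.45, between ridges at 0.36 and 0.54; further ridges at 0.10 and 1.10; far stop (load) at 1.20. A ridge takes 5 to 9 N at the knob, between ridges 1 N. It stays where left, or slips off a ridge. Lifts the platen 5 mm at 0.45, 14 mm at 1.20.
- stage_pull (a point): Middle of the upper edge of the stage's finger pull: upright steel plate 70 mm wide (station y), 6 mm thick (station x), 45 mm high, upper edge 138 mm above the table, at the front of the carriage (130 mm wide, top 93 mm above the table). Axes as the station's. Behind it (+x) the carriage is clear for 89 mm, up to a block 105 mm above the table. Chuck centre: 147 mm behind.
- stage (a joint): How far the stage is rolled out, m: 0 = fully in, under the platen; 0.105 = fully out, against the front stops. Grows towards the front (station -x). It slides on rails with about 2.5 N of friction and stays where it is left. It starts between 0 and 0.015.
- sample: The sample: white ceramic carrier 50 x 50 x 6 mm with a dark 22 mm die, held by vacuum on the round chuck (100 mm across), so it rides with the stage. Origin at the centre of its underside, 121 mm above the table. Not to be touched.
- platen: U-shaped steel plate 10 mm thick over the station's rear, station x = 50 to 200 mm, y = -200 to 200 mm, open to the front over the chuck (y = -55 to 55 mm). Carries two black probe positioners (x = 125, y = -125 and 125 mm, up to 86 mm above the underside). Origin above the station's, at the plate's underside: 140 mm above the table, 154 mm at load. Not to be touched.
- gel_box: Bystander: flat box 50 x 50 x 16 mm, black with a grey lid, left of the stage on the station's granite base. Origin under its centre.
- round_box: Bystander: white round box, 42 mm across, 22 mm high, left of the stage on the station's granite base. Origin under its centre.
- vial: Bystander: amber vial, 20 mm across, 36 mm high, near the front edge between stage and lever, on the station's granite base. Origin under its centre.
- solvent: Bystander: white bottle, 60 mm across, 140 mm high, on the table left of the station. Origin under its centre.
- driver: Bystander: black-handled screwdriver, 150 mm long, 26 mm thick, lying on the table left of the station. Origin under its middle.
- tweezers: Bystander: steel tweezers, 125 mm long, 9 mm high, lying on the table right of the station. Origin under the middle.
- blower: Bystander: black rubber dust blower, 60 mm across, 105 mm high with its thin nozzle up, on the table right of the station. Origin under its centre.

How it is judged (in metres and radians):
On the way, in this order (a step that is already met when the one before it is completed fails the run):
1. the lift lever is past separation and against its far stop (load), the stage still in (value of joint lever above 1.15 rad and value of joint stage below 0.03 m), for 0.2 s.
2. the stage is rolled fully out (value of joint stage above 0.099 m), for 0.2 s.
At the end, for the whole second after the job is handed in: The lever rests at its far stop (above 1.15 of 1.20 rad), the stage is out to within 6 mm of its front stops (above 0.099 m) and at rest (value of joint lever above 1.15 rad and value of joint stage above 0.099 m and velocity of joint lever below 0.05 rad/s and velocity of joint stage between -0.01 and 0.01 m/s); the robot touches nothing.
It fails at once if the stage is moved more than 6 mm while the lever is not at its far stop (load) (distance of stage_pull from where it was at the start of the episode above 0.006 m and value of joint lever below 1.12 rad).
It fails at once if the lever or the finger pull is taken between the fingers (the grasp point is inside it) ((x of the grasp point in the frame of lever_knob between -0.01 and 0.1 m and y of the grasp point in the frame of lever_knob between -0.009 and 0.009 m and z of the grasp point in the frame of lever_knob between -0.018 and 0.018 m) or (x of the grasp point in the frame of stage_pull between -0.006 and 0.006 m and y of the grasp point in the frame of stage_pull between -0.03 and 0.03 m and z of the grasp point in the frame of stage_pull between -0.045 and 0.004 m)).
It fails at once if the sample is touched (contact force between any of the fingers, the arm and sample above 0.5 N).
It fails at once if the platen or its probes are touched (contact force between any of the fingers, the arm and platen above 1 N).
It fails at once if something lying around is lifted, carried or shifted by more than 12 mm (distance of any of gel_box, round_box, vial, solvent, driver, tweezers, blower from where it was at the start of the episode above 0.012 m).
It also fails if it takes over 50 s, if anything falls off the work surface, if the arm or the gripper's body presses on something with over 40 N, if the wrist force passes 120 N, or if a joint passes its speed limit or range.

### The arm

A 6-joint arm with a two-finger parallel gripper is mounted at the origin on the work surface. World frame = base frame: x ahead of the robot, y to its left, z up, the work surface at z = 0. Lengths are in m, angles in degrees, forces in N, time in s.
With the tool pointing down it reaches from about 0.375 to 0.9 m from the base axis. Payload 3.1 kg.
Tool frame: the origin (TCP) lies at the very end of the fingers, on their centre line; the grasp point (between the pads) lies 19 mm behind it; x points along the fingers, z is the direction in which the jaws open and shut, and the axes are right-handed (so a half turn about x gives the same grasp; the last joint's range is limited). The gripper opens to 87 mm and grips with 3 to 60 N. Pads are 19 mm wide; open, the fingers measure 117 mm over their backs; the gripper's body (75 mm by 190 mm) begins 51 mm behind the grasp point.
Start: joints at [56.064, 30.224, 82.088, -0, 67.689, -10.227], TCP at [0.251, 0.572, 0.223] pointing down, gripper open.
Joint ranges: [-176.69, 176.69], [-43.24, 126.21], [12.49, 139.97], [-82, 262], [0, 151.66], [-163.58, 163.58]. Speed limits (degrees/s): [159.86, 159.86, 180, 180, 180, 180].

### API

Orientations are given as a 3x3 rotation matrix whose columns are the frame's x, y, z axes.
In Python, from rig import bot gives the robot as it stands.
- The arm moves only by the tool send_rows, never from a script. Its arguments are lists of equal length, an entry for each row: "fingers": the opening, from 0 (shut) to 1 (fully open); "dp": the shift along the world's x, y, z in mm, a list of three; "turn": the turn, a rotation vector about the world's x, y, z in rad, a list of three. In form: {"fingers": [fingers, ...], "dp": [[tx, ty, tz], ...], "turn": [[rx, ry, rz], ...]}. A call has 1 to 10 rows; each row is the pose to reach, as a shift and turn from the pose measured when the call began; what a row does not reach only later rows make up. A row lasts 1/12 s, in which the tool goes at most 41.7 mm and 7.16 degrees, less where a joint would pass 70% of its speed; a pose out of reach is approached as far as the arm can. A call with a gripper value outside its range is refused whole. The fingers move at their own pace and stop on an object; the grip force is fixed at half the most. Time passes only in rows, so rows that repeat a pose let the fingers close. It gives the time, the measured TCP pose, the force and the opening at its end, in the units of the state.
- bot.read_state(): the state, without advancing time (a new reading comes with each control period).
- bot.capture(name): name is "side" or "top" or "wrist"; returns a dict with "img" (384x512x3 uint8, blue, green, red), "z_map" (384x512 float32, m along the optical axis (not along the pixel's ray), 0 where there is no reading), "mtx" (3x3 intrinsics, pixels), "origin" and "orientation" of the camera in the world; the wrist camera has in their place "hand_eye" (4x4, takes a point from camera to tool coordinates, whose origin is the TCP and whose axes are the tool frame's). Camera axes: x right, y up, looking along -z (the intrinsics and any distortion apply to the point x, -y, -z); pixel columns grow to the right and rows downward; lengths in m; the calibration is good to about 2 mm. A picture is of the moment at which its call begins: read the wrist's pose just before it.
- bot.hand_in(): hands the job in, once; it reports no verdict.
The state is a dict: "time_s": time; "joint_positions": joint angles; "qvel": joint speeds; "tau": joint torques, N m; "position": TCP position; "tcp_rot": TCP orientation; "force": force on the tool from outside, world axes, zero at the start; "moment": the same for the moment, N m; "opening": opening from 0.0 (shut) to 1.0 (fully open).
Only numpy, scipy, OpenCV 4.12 (cv2) and the standard library are available. Lean on these libraries where they do the work, as an engineer would, in place of code of your own. Each camera call takes 0.05 s, during which the arm holds its last target.

## Working session

There is one attempt and no reset: what is moved stays moved. The work goes in short steps, Python scripts to look and compute and a tool call to move; the robot and the scene stay as the last step left them, time stands still between calls to the robot, and variables do not carry over. Pictures are saved under pics/ and viewed, and the job is handed in when it is done.

Besides the shell and the picture viewer there is one more tool, called after "Call:" as a command line: name --argument value ..., lists and objects as JSON in quotes. send_rows: Moves the arm, as the interface text tells. Its arguments: {"type":"object","properties":{"fingers":{"type":"array","items":{"type":"number"}},"dp":{"type":"array","items":{"type":"array","items":{"type":"number"}}},"turn":{"type":"array","items":{"type":"array","items":{"type":"number"}}}},"required":["fingers","dp","turn"]}

```bash
mkdir -p pics; ls
python3 - <<'E'
from rig import bot
import cv2,numpy as np
s=bot.read_state();print(s)
for n in ["side","top"]:
    c=bot.capture(n);cv2.imwrite(f"pics/{n}0.png",c["img"]);np.savez(f"{n}0.npz",**c)
    print(n,c["mtx"],c["origin"],c["orientation"])
E
```

```text
pics
{'time_s': 0.0, 'joint_positions': array([ 5.60646967e+01,  3.02786503e+01,  8.21558489e+01,  1.21759151e-04,
        6.76889877e+01, -1.02261229e+01]), 'qvel': array([-0.00274879, -0.06032183,  0.0229914 , -0.09778336,  0.07798993,
        0.00956144]), 'tau': array([ 1.67788485e-04, -4.40037239e+01, -1.76593870e+01,  6.34062756e-02,
        5.82835008e-02, -1.88352892e-04]), 'position': array([0.25085763, 0.57165355, 0.221578  ]), 'tcp_rot': array([[-1.20481360e-03, -9.15597621e-01,  4.02093949e-01],
       [-1.78704589e-03,  4.02095570e-01,  9.15595958e-01],
       [-9.99997677e-01,  3.84562121e-04, -2.12066518e-03]]), 'force': array([-0.92086657, -0.02379255,  0.59896872]), 'moment': array([-0.00531001, -0.01247584, -0.02161894]), 'opening': 1.000619337765156}
side [[412.64334455   0.         256.41508832]
 [  0.         412.64334455 193.05087381]
 [  0.           0.           1.        ]] [ 0.44520246 -0.80914082  0.98922298] [[ 0.98473186  0.12150946 -0.12465399]
 [-0.17389982  0.71905184 -0.67284716]
 [ 0.00787539  0.68425134  0.72920373]]
top [[395.53430803   0.         254.61507247]
 [  0.         395.53430803 190.74370553]
 [  0.           0.           1.        ]] [ 0.4369357  -0.00858223  1.16197391] [[-0.0287594   0.9891182  -0.14428473]
 [-0.9992548  -0.03216627 -0.02133478]
 [-0.02574372  0.14356363  0.98930619]]
```

View pics/top0.png

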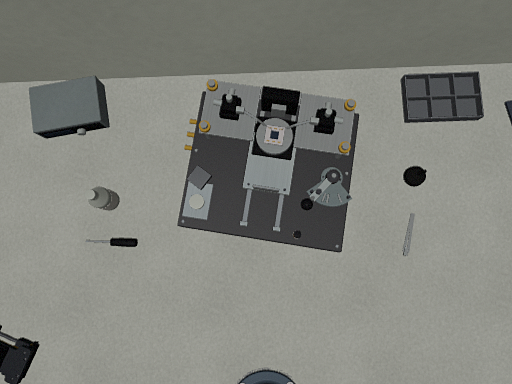

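View pics/side0.png

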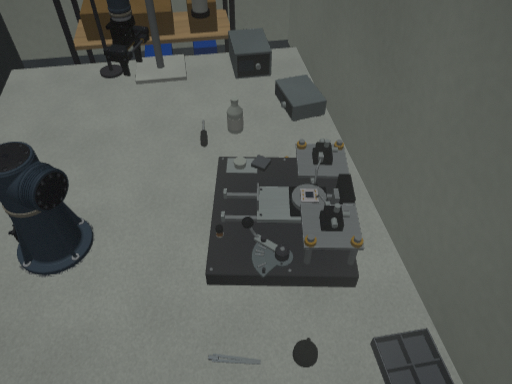

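The top view shows the station slightly rotated: knob near (307,204), pivot near (333,176), vial (297,234), pull near (268,188). Next I'll measure them.

```bash
cat > h.py <<'E'
import numpy as np,cv2
def load(n): return dict(np.load(n+".npz"))
def ray(c,u,v):
    d=np.linalg.inv(c["mtx"])@[u,v,1.]; d=np.array([d[0],-d[1],-d[2]])
    return c["origin"],c["orientation"]@d
def onz(c,u,v,z):
    o,d=ray(c,u,v); return o+d*(z-o[2])/d[2]
def proj(c,p):
    q=c["orientation"].T@(np.array(p)-c["origin"]); q=np.array([q[0],-q[1],-q[2]]); q=c["mtx"]@q; return q[:2]/q[2]
def cloud(c):
    z=c["z_map"];h,w=z.shape;u,v=np.meshgrid(np.arange(w),np.arange(h))
    d=np.stack([u,v,np.ones_like(u)],-1)@np.linalg.inv(c["mtx"]).T
    P=d*z[...,None]*[1,-1,-1]
    return P@c["orientation"].T+c["origin"]
E
python3 - <<'E'
from h import *
for n,b in [("top0",(170,70,370,260)),("side0",(200,130,370,290))]:
    c=load(n);x0,y0,x1,y1=b
    im=cv2.resize(c["img"][y0:y1,x0:x1],None,fx=4 if n=="top0" else 4,fy=4 if n=="top0" else 4,interpolation=cv2.INTER_CUBIC)
    im=im[:, :800]; im=cv2.resize(im,None,fx=.78,fy=.78) if im.shape[0]>600 else im
    im=cv2.convertScaleAbs(im,alpha=1.6,beta=10)
    cv2.imwrite(f"pics/{n}z.png",im);print(im.shape)
c=load("top0")
P=cloud(c)
m=(P[...,2]>.055)&(P[...,2]<.075)&(c["img"].max(-1)<75)
u=np.argwhere(m);print(len(u))
mm=m.astype(np.uint8)
n_,l,st,_=cv2.connectedComponentsWithStats(mm);k=1+st[1:,4].argmax();print(st[k])
pts=P[l==k][:,:2].astype(np.float32);print(np.median(P[l==k][:,2]))
r=cv2.minAreaRect(pts*1000);print(r,cv2.boxPoints(r))
E
```

```text
(593, 624, 3)
(499, 530, 3)
11394
[  178    92   181   160 10748]
0.06523486771865128
((658.2986450195312, -27.761962890625), (458.7049560546875, 396.7878723144531), 79.25208282470703) [[ 420.61356 -216.09279]
 [ 810.4406  -290.0891 ]
 [ 895.98376  160.56886]
 [ 506.15668  234.56519]]
```

View pics/top0z.png

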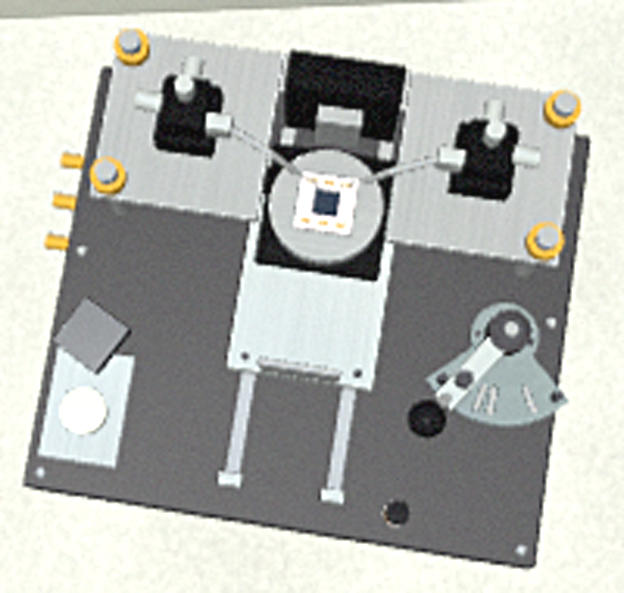

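View pics/side0z.png

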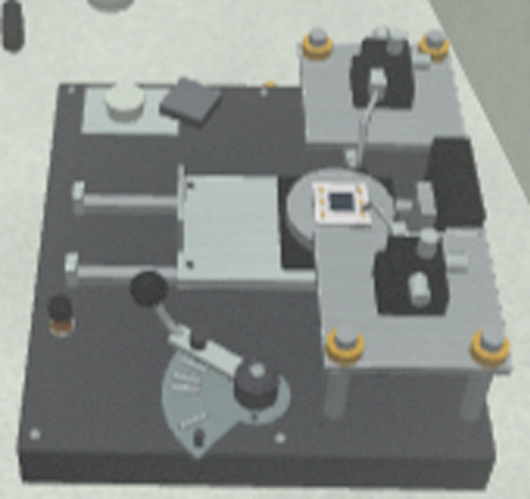

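```bash
cat >> h.py <<'E'
YAW=np.deg2rad(-10.75);C=np.array([.6583,-.0278])
R2=np.array([[np.cos(YAW),-np.sin(YAW)],[np.sin(YAW),np.cos(YAW)]])
def s2w(x,y,z): p=C+R2@[x,y]; return np.array([p[0],p[1],z])
def w2s(p): q=R2.T@(np.array(p[:2])-C); return np.array([q[0],q[1],p[2]])
E
python3 - <<'E'
from h import *
T=load("top0");S=load("side0")
def dark(c,u,v,r=14):
    g=c["img"].max(-1); 
    m=np.zeros_like(g); m[v-r:v+r,u-r:u+r]=(g[v-r:v+r,u-r:u+r]<35)
    n,l,st,ce=cv2.connectedComponentsWithStats(m); k=l[v,u]; print(st[k],ce[k]); return ce[k]
def tri(a,b):
    (o1,d1),(o2,d2)=ray(T,*a),ray(S,*b)
    t=np.linalg.lstsq(np.stack([d1,-d2],1),o2-o1,rcond=None)[0]
    p,q=o1+t[0]*d1,o2+t[1]*d2; return (p+q)/2,np.linalg.norm(p-q)
a=dark(T,307,204);b=dark(S,248,222)
p,e=tri(a,b);print("knob",p,e,w2s(p),"pred",s2w(-92.4e-3,-111.8e-3,.135))
# knob by plane
print(onz(T,*a,.135),onz(S,*b,.135))
for c,nm in((T,"top"),(S,"side")):
    P=cloud(c); q=(P[...,:2]-C)@R2; z=P[...,2]
    m=(abs(q[...,1])<.05)&(z>.12)&(z<.145)&(q[...,0]<-.03)&(q[...,0]>-.2)
    if m.sum(): print(nm,"pull",m.sum(),q[m].min(0),q[m].max(0),q[m].mean(0),z[m].max())
    # front stops
    for nm2,box in (("stops",(-.19,-.14,-.07,.07,.075,.1)),("carr",(-.13,0,-.09,.09,.088,.098)),("vial",(-.2,-.12,-.15,-.06,.08,.12)),("arm",(-.1,.0,-.2,-.12,.09,.103))):
        m=(q[...,0]>box[0])&(q[...,0]<box[1])&(q[...,1]>box[2])&(q[...,1]<box[3])&(z>box[4])&(z<box[5])
        if m.sum(): print(nm,nm2,m.sum(),q[m].min(0).round(3),q[m].max(0).round(3),q[m].mean(0).round(3),np.median(z[m]).round(3))
E
```

```text
[     0      0    512    384 196492] [255.46995806 191.49289539]
[     0      0    512    384 196554] [255.50227418 191.49122379]
knob [0.59167111 0.01186581 0.10633284] 0.0057269549179894165 [-0.07285821  0.0265418   0.10633284] pred [ 0.5466682  -0.12040313  0.135     ]
[0.58465577 0.01137954 0.135     ] [ 0.58972323 -0.01450286  0.135     ]
top pull 81 [-0.06777872 -0.03353546] [-0.06080308  0.03358601] [-0.065326   -0.00025477] 0.14228609979833395
top stops 111 [-0.169 -0.052] [-0.14   0.055] [-0.157  0.002] 0.086
top carr 1031 [-0.068 -0.064] [-0.     0.065] [-0.031 -0.   ] 0.093
top vial 47 [-0.179 -0.109] [-0.16  -0.091] [-0.17 -0.1 ] 0.101
top arm 201 [-0.073 -0.192] [-0.    -0.121] [-0.033 -0.152] 0.098
side pull 43 [-0.06593268 -0.03906623] [-0.06223154  0.03305478] [-0.06403453 -0.00940638] 0.14166759853733657
side stops 103 [-0.168 -0.061] [-0.141  0.054] [-0.158 -0.006] 0.083
side carr 724 [-0.065 -0.07 ] [-0.     0.063] [-0.031 -0.008] 0.093
side vial 58 [-0.177 -0.116] [-0.16  -0.094] [-0.168 -0.107] 0.098
side arm 214 [-0.075 -0.198] [-0.    -0.124] [-0.033 -0.159] 0.097
```

Run:
```python
from h import *
for n in("top0","side0"):
    c=load(n);P=cloud(c);g=c["img"].max(-1);z=P[...,2]
    m=((z>.055)&(z<.075)&(g<85)).astype(np.uint8)
    k_,l,st,_=cv2.connectedComponentsWithStats(m);k=1+st[1:,4].argmax()
    r=cv2.minAreaRect((P[l==k][:,:2]*1000).astype(np.float32));print(n,st[k],r)
    q=(P[...,:2]-C)@R2
    m=(abs(q[...,0]+.092)<.04)&(abs(q[...,1]+.112)<.04)&(z>.12)&(z<.16)
    X=P[m]; A=np.c_[2*X,np.ones(len(X))];s=np.linalg.lstsq(A,(X**2).sum(1),rcond=None)[0]
    print("knob",m.sum(),X.min(0),X.max(0),"fit",s[:3],np.sqrt(s[3]+s[:3]@s[:3]),w2s(s[:3]))
    v,u=np.argwhere(m).mean(0);print("px",u,v,onz(c,u,v,.14),w2s(onz(c,u,v,.14)))
    m=(abs(q[...,0]+.17)<.03)&(abs(q[...,1]+.1)<.03)&(z>.08); print("vial",P[m].min(0),P[m].max(0))
    # table z check, robot base
    print("table",np.median(z[300:340,150:200]) )
```

```text
top0 [  178    92   181   160 10857] ((658.2741088867188, -27.811737060546875), (459.4821472167969, 396.7837219238281), 79.25657653808594)
knob 116 [ 0.53336108 -0.13432923  0.13599244] [ 0.56327993 -0.10540872  0.15397416] fit [ 0.54812143 -0.11984719  0.13770383] 0.01448971800380337 [-0.09107597 -0.11098275  0.13770383]
px 306.5 203.56896551724137 [ 0.54805417 -0.11996859  0.14      ] [-0.0911194  -0.11111456  0.14      ]
vial [ 0.46372379 -0.10349886  0.08719942] [ 0.48229958 -0.08531139  0.10436435]
table 0.00017766024547516412
side0 [ 205  157  154  123 8454] ((659.5076904296875, -34.991363525390625), (470.4233093261719, 400.5279235839844), 79.16983032226562)
knob 117 [ 0.53365186 -0.14050696  0.12276661] [ 0.56322182 -0.11401932  0.15202407] fit [ 0.54854509 -0.12383996  0.13624975] 0.015075649564197754 [-0.08991499 -0.11482643  0.13624975]
px 247.4017094017094 222.6239316239316 [ 0.5482291  -0.12716407  0.14      ] [-0.08960541 -0.11815113  0.14      ]
vial [ 0.46416585 -0.10972629  0.08032511] [ 0.48188992 -0.08807425  0.10414189]
table -0.00019530636535025625
```

```bash
cat > d.py <<'E'
from h import *
from rig import bot
import sys
from scipy.spatial.transform import Rotation as Rn
def rep(*tg):
    s=bot.read_state();p=np.array(s["position"])
    print("t",round(s["time_s"],2),"tcp",p.round(4),"st",(w2s(p)*1000).round(1),"F",s["force"].round(1),"open",round(s["opening"],3))
    R=s["tcp_rot"];zt=np.array([-np.sin(YAW),np.cos(YAW),0]);xt=np.array([0,0,-1.]);G=np.stack([xt,np.cross(zt,xt),zt],1)
    print("turn",Rn.from_matrix(G@R.T).as_rotvec().round(4))
    for t in tg: print(t,"dp mm",((s2w(*np.array(t)/1000)-p)*1000).round(1))
if __name__=="__main__": rep(*eval(sys.argv[1]) if len(sys.argv)>1 else ())
E
python3 d.py "[(-92,-65,215),(-92,-65,118)]"
```

```text
t 0.1 tcp [0.2509 0.5717 0.2216] st [-512.1  513.   221.6] F [-0.5  0.2 -0. ] open 1.001
turn [ 0.0018 -0.0009  0.2262]
(-92, -65, 215) dp mm [ 304.9 -646.2   -6.6]
(-92, -65, 118) dp mm [ 304.9 -646.2 -103.6]
```

Call:
send_rows --fingers '[0, 0, 0, 0, 0, 0, 0, 0, 0, 0]' --dp '[[10, -20, 0], [25, -50, 0], [40, -85, 0], [56, -120, 0], [73, -155, 0], [90, -190, 0], [107, -225, 0], [123, -260, 0], [138, -292, 0], [150, -318, 0]]' --turn '[[0, 0, 0.05], [0, 0, 0.1], [0, 0, 0.15], [0, 0, 0.2], [0, 0, 0.226], [0, 0, 0.226], [0, 0, 0.226], [0, 0, 0.226], [0, 0, 0.226], [0, 0, 0.226]]'

```text
time_s: 0.93
position: [0.4014, 0.2514, 0.2215]
tcp_rot: [[-0.001, -0.982, 0.188], [-0.002, 0.188, 0.982], [-1.0, 0.001, -0.003]]
force: [0.8, -0.8, -0.0]
opening: 0.324
```

```bash
python3 d.py "[(-92,-65,215),(-92,-65,118)]"
```

```text
t 0.93 tcp [0.4014 0.2514 0.2215] st [-304.5  226.3  221.5] F [ 0.8 -0.8 -0. ] open 0.324
turn [ 0.0024 -0.0011  0.0012]
(-92, -65, 215) dp mm [ 154.4 -325.9   -6.5]
(-92, -65, 118) dp mm [ 154.4 -325.9 -103.5]
```

Call:
send_rows --fingers '[0, 0, 0, 0, 0, 0, 0, 0, 0, 0]' --dp '[[16, -34, 0], [33, -69, 0], [50, -104, 0], [67, -140, 0], [84, -176, 0], [101, -212, 0], [118, -248, 0], [136, -286, 0], [148, -312, 0], [154, -326, 0]]' --turn '[[0, 0, 0], [0, 0, 0], [0, 0, 0], [0, 0, 0], [0, 0, 0], [0, 0, 0], [0, 0, 0], [0, 0, 0], [0, 0, 0], [0, 0, 0]]'

```text
time_s: 1.77
position: [0.5571, -0.0785, 0.2212]
tcp_rot: [[0.0, -0.982, 0.191], [-0.004, 0.191, 0.982], [-1.0, -0.001, -0.004]]
force: [-0.6, 0.2, -0.3]
opening: 0.005
```

```bash
python3 d.py "[(-92,-65,118)]"
python3 - <<'E'
from h import *
from rig import bot
for n in("side","top"):
    c=bot.capture(n);np.savez(n+"1.npz",**c)
a=load("side1")["img"][120:300,190:380];cv2.imwrite("pics/side1.png",cv2.resize(a,None,fx=3,fy=3))
c=bot.capture("wrist");cv2.imwrite("pics/wrist1.png",c["img"])
E
```

```text
t 1.77 tcp [ 0.5571 -0.0785  0.2212] st [-90.  -68.7 221.2] F [-0.6  0.2 -0.3] open 0.005
turn [0.0037 0.0003 0.0044]
(-92, -65, 118) dp mm [  -1.3    4.  -103.2]
```

View pics/side1.png

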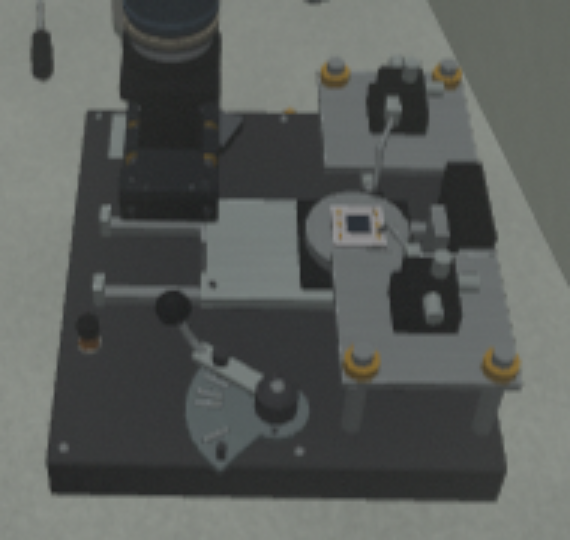

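View pics/wrist1.png

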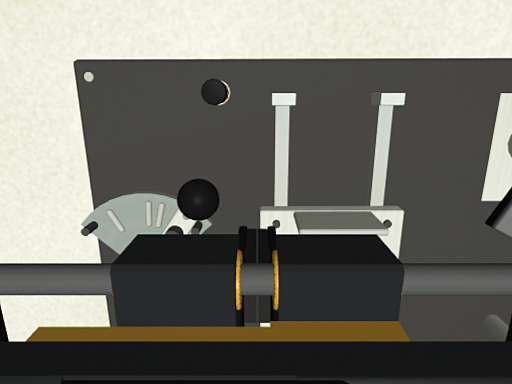

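Run:
```python
from h import *
from rig import bot
c=load("side1")
p=np.array(bot.read_state()["position"])
for dz in(0,.02,.05,.07,.1): print(dz,proj(c,p+[0,0,dz]), (proj(c,p+[0,0,dz])-[190,120])*3)
P=cloud(c);q=(P[...,:2]-C)@R2*1000;z=P[...,2]*1000
u,v=proj(c,p).astype(int)
for vv in range(v-36,v+6,2):print(vv,[tuple(int(k) for k in (*q[vv,uu],z[vv,uu])) for uu in range(u-16,u+20,5)])
w=bot.capture("wrist");print(w["mtx"],w["hand_eye"])
```

```text
0 [246.43291523 186.97901963] [169.29874569 200.9370589 ]
0.02 [246.35642438 181.53491327] [169.06927314 184.60473982]
0.05 [246.2376332  173.08015247] [168.71289959 159.24045742]
0.07 [246.15560013 167.2415884 ] [168.4668004  141.72476521]
0.1 [246.02804251 158.16289092] [168.08412752 114.48867275]
150 [(-126, -116, 389), (-115, -115, 389), (-103, -117, 391), (-92, -115, 390), (-81, -116, 391), (-70, -115, 390), (-59, -116, 391), (-39, 336, 0)]
152 [(-126, -114, 383), (-114, -119, 387), (-103, -118, 386), (-92, -118, 386), (-81, -118, 387), (-70, -119, 388), (-59, -118, 387), (-39, 324, 1)]
154 [(-165, 317, -4), (-120, -45, 315), (-104, -117, 379), (-92, -119, 381), (-81, -119, 382), (-70, -121, 383), (-59, -122, 384), (-39, 310, 3)]
156 [(-165, 304, -2), (-120, -52, 315), (-104, -118, 375), (-93, -117, 374), (-81, -117, 374), (-70, -119, 376), (-59, -49, 313), (-39, 302, 0)]
158 [(-157, 213, 69), (-120, -56, 313), (-104, -122, 372), (-93, -120, 370), (-82, -115, 366), (-70, -119, 370), (-59, -57, 315), (-41, 201, 82)]
160 [(-157, 209, 63), (-119, -63, 312), (-104, -119, 363), (-93,
[... 2001 characters left out ...]
, 65)]
188 [(-126, -162, 316), (-114, -162, 317), (-103, -164, 319), (-92, -164, 320), (-81, -159, 315), (-69, -161, 317), (-58, -162, 318), (-41, 56, 91)]
190 [(-127, -155, 303), (-115, -157, 305), (-104, -158, 306), (-92, -154, 303), (-81, -154, 303), (-69, -155, 305), (-58, -155, 304), (-41, 48, 91)]
[[341.35741694   0.         256.7943361 ]
 [  0.         341.35741694 192.72929386]
 [  0.           0.           1.        ]] [[-6.95239479e-05  2.69371838e-01 -9.63036244e-01 -1.60929515e-01]
 [ 4.53258812e-04  9.63036156e-01  2.69371781e-01  7.36256876e-02]
 [ 9.99999895e-01 -4.17776874e-04 -1.89049235e-04 -2.35151067e-04]
 [ 0.00000000e+00  0.00000000e+00  0.00000000e+00  1.00000000e+00]]
```

Run:
```python
from h import *
from rig import bot
w=bot.capture("wrist");z=w["z_map"];h,wd=z.shape
u,v=np.meshgrid(np.arange(wd),np.arange(h))
d=np.stack([u,v,np.ones_like(u)],-1)@np.linalg.inv(w["mtx"]).T
X=(d*z[...,None]*[1,-1,-1])@w["hand_eye"][:3,:3].T+w["hand_eye"][:3,3]
X*=1000
m=(abs(X[...,2])<70)&(abs(X[...,1])<40)&(X[...,0]<8)&(z>0)
for a in range(-90,6,8):
    k=m&(X[...,0]>=a)&(X[...,0]<a+8)
    if k.sum():print(a,k.sum(),"z",X[k][:,2].min().round(1),X[k][:,2].max().round(1),"y",X[k][:,1].min().round(1),X[k][:,1].max().round(1))
```

```text
-90 11765 z -65.7 64.6 y 14.7 38.5
-82 3069 z -66.7 65.4 y 11.1 38.3
-74 191 z -33.3 32.6 y 3.1 37.6
-66 76 z -5.3 4.8 y -1.3 10.1
-58 63 z -5.3 4.7 y -7.0 8.1
-50 677 z -5.3 4.7 y -10.4 3.4
-42 79 z -6.2 5.6 y 8.8 11.5
-34 231 z -7.4 6.8 y 8.7 11.5
-26 322 z -8.2 7.6 y 1.8 11.6
-18 247 z -8.6 7.9 y 8.6 11.6
-10 237 z -9.4 8.8 y 9.0 11.4
-2 98 z -9.2 8.4 y 9.0 11.6
```

Call:
send_rows --fingers '[0, 0, 0, 0, 0, 0]' --dp '[[-1, 4, -20], [-1, 4, -45], [-1, 4, -70], [-1, 4, -92], [-1, 4, -103], [-1, 4, -103]]' --turn '[[0, 0, 0], [0, 0, 0], [0, 0, 0], [0, 0, 0], [0, 0, 0], [0, 0, 0]]'

```text
time_s: 2.52
position: [0.5504, -0.0664, 0.1158]
tcp_rot: [[-0.01, -0.983, 0.185], [0.001, 0.185, 0.983], [-1.0, 0.01, -0.0]]
force: [-0.4, -0.2, -0.5]
opening: 0.005
```

Run:
```python
from d import *
# finger centre for lever angle th
def f(th,off=25):
    a=.6-th; kx,ky=-112*np.cos(a),-175+112*np.sin(a)
    return (round(kx,1),round(ky+off,1),118)
rep(*[f(t) for t in (-.0,.15,.3,.45,.6,.75,.9,1.05,1.2,1.26)])
```

```text
t 2.52 tcp [ 0.5504 -0.0664  0.1158] st [-98.9 -58.  115.8] F [-0.4 -0.2 -0.5] open 0.005
turn [-0.0014 -0.0096 -0.0019]
(np.float64(-92.4), np.float64(-86.8), 118) dp mm [  1.  -29.5   2.2]
(np.float64(-100.9), np.float64(-101.3), 118) dp mm [-10.1 -42.1   2.2]
(np.float64(-107.0), np.float64(-116.9), 118) dp mm [-19.  -56.3   2.2]
(np.float64(-110.7), np.float64(-133.3), 118) dp mm [-25.7 -71.7   2.2]
(np.float64(-112.0), np.float64(-150.0), 118) dp mm [-30.1 -87.9   2.2]
(np.float64(-110.7), np.float64(-166.7), 118) dp mm [ -31.9 -104.6    2.2]
(np.float64(-107.0), np.float64(-183.1), 118) dp mm [ -31.3 -121.4    2.2]
(np.float64(-100.9), np.float64(-198.7), 118) dp mm [ -28.2 -137.8    2.2]
(np.float64(-92.4), np.float64(-213.2), 118) dp mm [ -22.6 -153.6    2.2]
(np.float64(-88.5), np.float64(-218.7), 118) dp mm [ -19.8 -159.8    2.2]
```

Call:
send_rows --fingers '[0, 0, 0, 0, 0, 0, 0, 0]' --dp '[[1, -15, 2], [1, -26, 2], [-4, -35, 2], [-10, -43, 2], [-15, -50, 2], [-19, -57, 2], [-23, -65, 2], [-25, -71, 2]]' --turn '[[0, 0.01, 0], [0, 0.01, 0], [0, 0.01, 0], [0, 0.01, 0], [0, 0.01, 0], [0, 0.01, 0], [0, 0.01, 0], [0, 0.01, 0]]'

```text
time_s: 3.18
position: [0.525, -0.1389, 0.1184]
tcp_rot: [[-0.019, -0.983, 0.185], [0.0, 0.185, 0.983], [-1.0, 0.018, -0.003]]
force: [-0.4, 0.1, 0.0]
opening: 0.002
```

```bash
cat > k.py <<'E'
from d import *
def f(th,off=25):
    a=.6-th
    return (float(round(-112*np.cos(a),1)),float(round(-175+112*np.sin(a)+off,1)),118)
rep(*[f(t) for t in (.45,.6,.75,.9,1.05,1.2,1.26)])
T=bot.capture("top");S=bot.capture("side");W=bot.capture("wrist")
cv2.imwrite("pics/w_%d.png"%(100*bot.read_state()["time_s"]),W["img"])
for c in(T,S):
    P=cloud(c);q=(P[...,:2]-C)@R2;z=P[...,2]
    g=c["img"].max(-1)
    m=(z>.124)&(z<.152)&(q[...,1]<-.07)&(q[...,0]<-.06)&(q[...,0]>-.15)&(q[...,1]>-.27)
    X=P[m]
    if len(X)>10: x=q[m];print("knobish",len(X),x.min(0),x.max(0),x.mean(0))
    m=(abs(q[...,1])<.045)&(z>.12)&(z<.145)&(q[...,0]<-.03)&(q[...,0]>-.2)
    if m.sum(): print("pull",m.sum(),q[m].mean(0))
im=np.hstack([cv2.resize(c["img"][a:a+130,b:b+130],None,fx=3,fy=3) for c,a,b in((T,130,240),(S,170,200))])
cv2.imwrite("pics/k_%d.png"%(100*bot.read_state()["time_s"]),im)
E
python3 k.py; ls pics
```

```text
t 3.18 tcp [ 0.525  -0.1389  0.1184] st [-110.3 -134.   118.4] F [-0.4  0.1  0. ] open 0.002
turn [-0.0002 -0.0187 -0.0015]
(-110.7, -133.3, 118) dp mm [-0.3  0.8 -0.4]
(-112.0, -150.0, 118) dp mm [ -4.7 -15.4  -0.4]
(-110.7, -166.7, 118) dp mm [ -6.5 -32.1  -0.4]
(-107.0, -183.1, 118) dp mm [ -5.9 -48.9  -0.4]
(-100.9, -198.7, 118) dp mm [ -2.8 -65.3  -0.4]
(-92.4, -213.2, 118) dp mm [  2.8 -81.2  -0.4]
(-88.5, -218.7, 118) dp mm [  5.6 -87.3  -0.4]
pull 80 [-0.06534158  0.00062989]
pull 44 [-0.06405577 -0.0095967 ]
k_333.png
side0.png
side0z.png
side1.png
top0.png
top0z.png
w_333.png
wrist1.png
```

View pics/k_333.png

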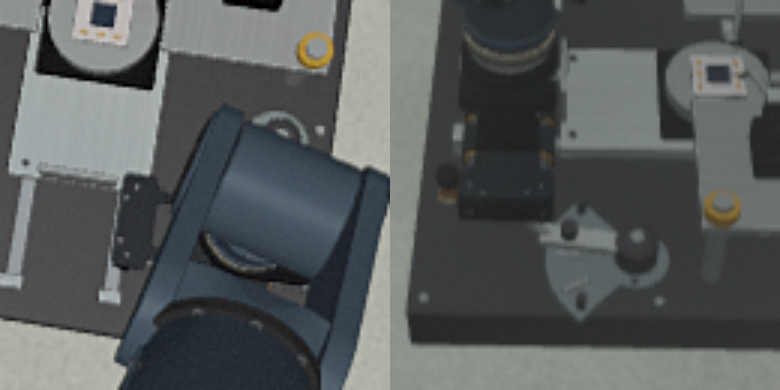

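View pics/w_333.png

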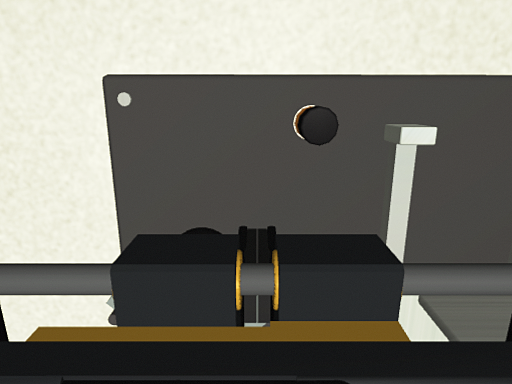

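The lever has moved to about the first notch: in the side crop its arm at (575,235) now points to the front. Pushing on.

Call:
send_rows --fingers '[0, 0, 0, 0, 0, 0, 0, 0]' --dp '[[-3, -8, 0], [-5, -16, 0], [-6, -24, 0], [-7, -33, 0], [-7, -41, 0], [-6, -49, 0], [-5, -57, 0], [-3, -64, 0]]' --turn '[[0, 0.018, 0], [0, 0.018, 0], [0, 0.018, 0], [0, 0.018, 0], [0, 0.018, 0], [0, 0.018, 0], [0, 0.018, 0], [0, 0.018, 0]]'

```text
time_s: 4.0
position: [0.5227, -0.2037, 0.1181]
tcp_rot: [[-0.036, -0.982, 0.186], [0.001, 0.187, 0.982], [-0.999, 0.036, -0.006]]
force: [-0.8, 4.5, 2.1]
opening: 0.004
```

```bash
python3 k.py; ls -t pics|head -2
```

```text
t 4.0 tcp [ 0.5227 -0.2037  0.1181] st [-100.4 -198.1  118.1] F [-0.8  4.5  2.1] open 0.004
turn [-0.0006 -0.0364  0.    ]
(-110.7, -133.3, 118) dp mm [ 2.  65.6 -0.1]
(-112.0, -150.0, 118) dp mm [-2.4 49.4 -0.1]
(-110.7, -166.7, 118) dp mm [-4.3 32.8 -0.1]
(-107.0, -183.1, 118) dp mm [-3.7 15.9 -0.1]
(-100.9, -198.7, 118) dp mm [-0.6 -0.5 -0.1]
(-92.4, -213.2, 118) dp mm [  5.  -16.3  -0.1]
(-88.5, -218.7, 118) dp mm [  7.8 -22.5  -0.1]
pull 84 [-0.06546955  0.00027229]
k_415.png
w_415.png
```

Call:
send_rows --fingers '[0, 0, 0, 0, 0, 0]' --dp '[[1, -4, 0], [3, -8, 0], [4, -12, 0], [5, -15, 0], [6, -18, 0], [6, -19, 0]]' --turn '[[0, -0.015, 0], [0, -0.036, 0], [0, -0.036, 0], [0, -0.036, 0], [0, -0.036, 0], [0, -0.036, 0]]'

```text
time_s: 4.65
position: [0.5289, -0.221, 0.1182]
tcp_rot: [[-0.001, -0.982, 0.188], [0.004, 0.188, 0.982], [-1.0, 0.001, 0.004]]
force: [0.9, 8.4, 3.6]
opening: 0.006
```

```bash
python3 k.py; ls -t pics|head -2
```

```text
t 4.65 tcp [ 0.5289 -0.221   0.1182] st [ -91.1 -213.9  118.2] F [0.9 8.4 3.6] open 0.006
turn [-0.0039 -0.0006  0.0017]
(-110.7, -133.3, 118) dp mm [-4.2 82.8 -0.2]
(-112.0, -150.0, 118) dp mm [-8.6 66.7 -0.2]
(-110.7, -166.7, 118) dp mm [-10.5  50.   -0.2]
(-107.0, -183.1, 118) dp mm [-9.9 33.2 -0.2]
(-100.9, -198.7, 118) dp mm [-6.8 16.8 -0.2]
(-92.4, -213.2, 118) dp mm [-1.2  0.9 -0.2]
(-88.5, -218.7, 118) dp mm [ 1.6 -5.2 -0.2]
pull 82 [-0.06540719  0.0009462 ]
k_480.png
w_480.png
```

Call:
send_rows --fingers '[0, 0, 0, 0, 0]' --dp '[[1, -2, 0], [1, -4, 0], [2, -6, 0], [2, -6, 0], [2, -6, 0]]' --turn '[[0, 0, 0], [0, 0, 0], [0, 0, 0], [0, 0, 0], [0, 0, 0]]'

```text
time_s: 5.22
position: [0.5289, -0.221, 0.1181]
tcp_rot: [[-0.006, -0.982, 0.189], [0.014, 0.189, 0.982], [-1.0, 0.008, 0.013]]
force: [-2.2, 14.7, 9.0]
opening: 0.003
```

```bash
python3 k.py; ls -t pics|head -2
```

```text
t 5.22 tcp [ 0.5289 -0.221   0.1181] st [ -91.1 -213.9  118.1] F [-2.2 14.7  9. ] open 0.003
turn [-0.014  -0.0058  0.0024]
(-110.7, -133.3, 118) dp mm [-4.2 82.9 -0.1]
(-112.0, -150.0, 118) dp mm [-8.6 66.7 -0.1]
(-110.7, -166.7, 118) dp mm [-10.5  50.1  -0.1]
(-107.0, -183.1, 118) dp mm [-9.9 33.3 -0.1]
(-100.9, -198.7, 118) dp mm [-6.8 16.8 -0.1]
(-92.4, -213.2, 118) dp mm [-1.2  1.  -0.1]
(-88.5, -218.7, 118) dp mm [ 1.6 -5.1 -0.1]
pull 83 [-0.06541344  0.00052468]
k_536.png
w_536.png
```

The finger has not advanced at 15 N, more than any ridge takes, so this is the stop. Backing off to verify.

Call:
send_rows --fingers '[0, 0, 0, 0, 0, 0, 0, 0, 0, 0]' --dp '[[1, 6, 0], [3, 15, 0], [5, 28, 0], [7, 40, 0], [7, 42, 15], [7, 46, 35], [7, 60, 60], [7, 80, 80], [7, 100, 92], [7, 105, 92]]' --turn '[[0, 0, 0], [-0.014, -0.006, 0], [-0.014, -0.006, 0], [-0.014, -0.006, 0], [-0.014, -0.006, 0], [-0.014, -0.006, 0], [-0.014, -0.006, 0], [-0.014, -0.006, 0], [-0.014, -0.006, 0], [-0.014, -0.006, 0]]'

```text
time_s: 6.2
position: [0.5375, -0.1139, 0.2131]
tcp_rot: [[0.005, -0.982, 0.186], [-0.001, 0.186, 0.982], [-1.0, -0.006, -0.0]]
force: [-0.4, -0.3, -0.2]
opening: 0.003
```

```bash
python3 k.py
python3 - <<'E'
from h import *
from rig import bot
c=bot.capture("side")
im=c["img"].copy()
P=cloud(c);q=(P[...,:2]-C)@R2;z=P[...,2]
m=(z>.12)&(z<.156)&(abs(q[...,0]+.09)<.06)&(abs(q[...,1]+.22)<.07)
X=P[m];print(len(X))
if len(X)>20:
    A=np.c_[2*X,np.ones(len(X))];s=np.linalg.lstsq(A,(X**2).sum(1),rcond=None)[0];k=w2s(s[:3]);print(k,np.sqrt(s[3]+s[:3]@s[:3]));k[1]+=.004
    print("angle",.6-np.arctan2(k[1]+.175,-k[0]))
E
ls -t pics|head -2
```

```text
t 6.2 tcp [ 0.5375 -0.1139  0.2131] st [-102.6 -107.1  213.1] F [-0.4 -0.3 -0.2] open 0.003
turn [ 0.0015  0.0055 -0.0001]
(-110.7, -133.3, 118) dp mm [-12.8 -24.2 -95.1]
(-112.0, -150.0, 118) dp mm [-17.2 -40.4 -95.1]
(-110.7, -166.7, 118) dp mm [-19.1 -57.  -95.1]
(-107.0, -183.1, 118) dp mm [-18.5 -73.8 -95.1]
(-100.9, -198.7, 118) dp mm [-15.4 -90.3 -95.1]
(-92.4, -213.2, 118) dp mm [  -9.8 -106.1  -95.1]
(-88.5, -218.7, 118) dp mm [  -7.  -112.3  -95.1]
pull 51 [-0.0654079  0.0130507]
knobish 132 [-0.10431542 -0.2572509 ] [-0.07490989 -0.229554  ] [-0.08993333 -0.24610967]
pull 43 [-0.0640347  -0.00936144]
133
[-0.09011769 -0.2415172   0.13681799] 0.014435621309265961
angle 1.2065044326786292
k_635.png
w_635.png
```

```bash
python3 d.py "[(-30,0,205),(-30,0,108)]"
```

```text
t 6.4 tcp [ 0.5357 -0.1162  0.2093] st [-104.  -109.8  209.3] F [-0.   0.3 -0.1] open 0.004
turn [ 0.0004 -0.001   0.0017]
(-30, 0, 205) dp mm [93.2 94.  -4.3]
(-30, 0, 108) dp mm [  93.2   94.  -101.3]
```

View pics/k_635.png

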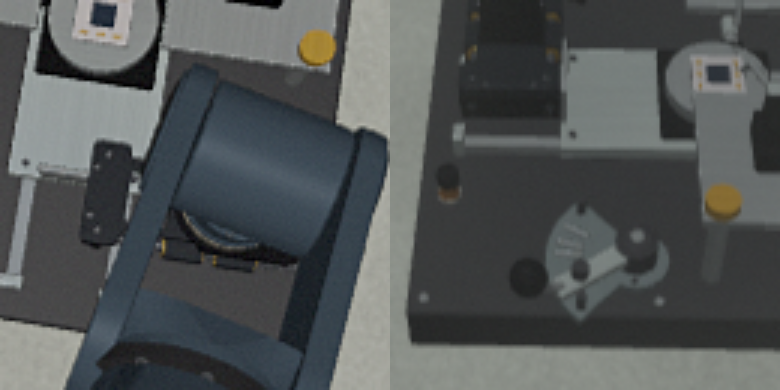

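The knob now sits at (528,278) in the side crop, about 1.2 rad and at the stop. The stage hasn't moved. Next I go behind the pull.

Call:
send_rows --fingers '[0, 0, 0, 0, 0, 0, 0, 0]' --dp '[[8, 8, 0], [22, 22, 0], [40, 40, 0], [58, 58, 0], [75, 75, 0], [87, 88, 0], [93, 94, 0], [93, 94, 0]]' --turn '[[0, 0, 0], [0, 0, 0], [0, 0, 0], [0, 0, 0], [0, 0, 0], [0, 0, 0], [0, 0, 0], [0, 0, 0]]'

```text
time_s: 7.07
position: [0.6298, -0.0213, 0.208]
tcp_rot: [[-0.002, -0.982, 0.187], [0.0, 0.187, 0.982], [-1.0, 0.002, -0.0]]
force: [-0.4, 0.2, -0.6]
opening: 0.006
```

```bash
python3 d.py "[(-30,0,108)]";python3 - <<'E'
from h import *
from rig import bot
for n in("side","wrist"):
    c=bot.capture(n);im=c["img"]
    cv2.imwrite(f"pics/p_{n}.png",im if n=="wrist" else cv2.resize(im[120:300,190:380],None,fx=3,fy=3))
E
```

```text
t 7.07 tcp [ 0.6298 -0.0213  0.208 ] st [-29.2   1.1 208. ] F [-0.4  0.2 -0.6] open 0.006
turn [-0.     -0.0016  0.0004]
(-30, 0, 108) dp mm [  -1.    -0.9 -100. ]
```

View pics/p_side.png

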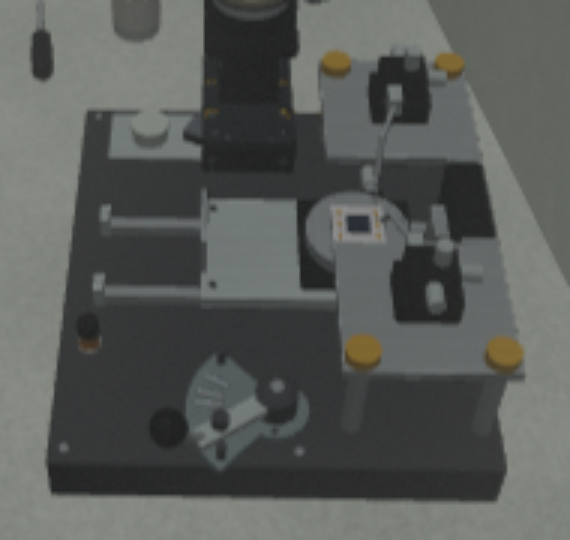

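View pics/p_wrist.png

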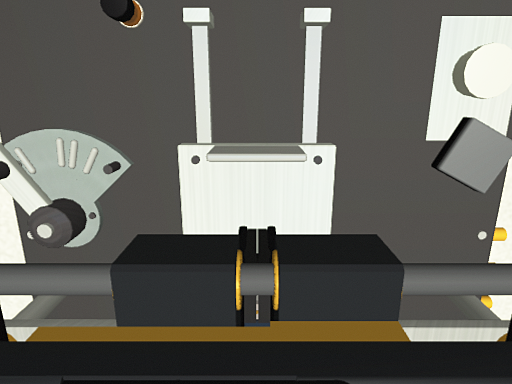

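The wrist view shows the pull at (257,153) in front of the fingers and centred on them. Descending.

Call:
send_rows --fingers '[0, 0, 0, 0, 0, 0, 0]' --dp '[[0, 0, -18], [0, 0, -40], [-1, -1, -62], [-1, -1, -82], [-1, -1, -95], [-1, -1, -98], [-1, -1, -98]]' --turn '[[0, 0, 0], [0, 0, 0], [0, 0, 0], [0, 0, 0], [0, 0, 0], [0, 0, 0], [0, 0, 0]]'

```text
time_s: 7.75
position: [0.6257, -0.0246, 0.1092]
tcp_rot: [[-0.006, -0.982, 0.19], [-0.0, 0.19, 0.982], [-1.0, 0.006, -0.001]]
force: [-0.2, 0.3, 0.8]
opening: 0.008
```

```bash
python3 d.py "[(-45,0,110),(-52,0,110),(-150,0,110),(-160,0,110)]"
```

```text
t 7.75 tcp [ 0.6257 -0.0246  0.1092] st [-32.6  -3.  109.2] F [-0.2  0.3  0.8] open 0.008
turn [ 0.0001 -0.0063  0.0033]
(-45, 0, 110) dp mm [-11.6   5.2   0.8]
(-52, 0, 110) dp mm [-18.5   6.5   0.8]
(-150, 0, 110) dp mm [-114.7   24.8    0.8]
(-160, 0, 110) dp mm [-124.6   26.7    0.8]
```

Call:
send_rows --fingers '[0, 0, 0, 0, 0, 0, 0, 0, 0, 0]' --dp '[[-6, 4, 1], [-12, 5, 1], [-17, 6, 1], [-22, 7, 1], [-28, 8, 1], [-35, 10, 1], [-42, 11, 1], [-49, 12, 1], [-56, 14, 1], [-63, 15, 1]]' --turn '[[0, 0, 0], [0, -0.006, 0], [0, -0.006, 0], [0, -0.006, 0], [0, -0.006, 0], [0, -0.006, 0], [0, -0.006, 0], [0, -0.006, 0], [0, -0.006, 0], [0, -0.006, 0]]'

```text
time_s: 8.58
position: [0.5623, -0.0094, 0.1105]
tcp_rot: [[0.001, -0.982, 0.19], [-0.0, 0.19, 0.982], [-1.0, -0.001, -0.0]]
force: [3.9, -0.1, 2.3]
opening: 0.006
```

```bash
python3 k.py|grep -v dp; python3 d.py "[(-140,0,110),(-150,0,110),(-160,0,110)]"
```

```text
t 8.58 tcp [ 0.5623 -0.0094  0.1105] st [-97.8   0.2 110.5] F [ 3.9 -0.1  2.3] open 0.006
turn [0.0001 0.0005 0.0032]
knobish 119 [-0.1065485  -0.25244327] [-0.07683239 -0.22155864] [-0.09251593 -0.23551195]
knobish 129 [-0.10442563 -0.25655706] [-0.07494562 -0.22979363] [-0.08981011 -0.24627961]
pull 3 [-0.11374406 -0.03744503]
t 8.73 tcp [ 0.56   -0.0089  0.1096] st [-100.1    0.3  109.6] F [-0.  -0.5 -0.4] open 0.004
turn [-0.0011 -0.0054  0.0031]
(-140, 0, 110) dp mm [-39.2   7.2   0.4]
(-150, 0, 110) dp mm [-49.    9.    0.4]
(-160, 0, 110) dp mm [-58.9  10.9   0.4]
```

Call:
send_rows --fingers '[0, 0, 0, 0, 0, 0, 0, 0]' --dp '[[-7, 1, 0], [-14, 2, 0], [-21, 4, 0], [-28, 5, 0], [-34, 6, 0], [-38, 7, 0], [-41, 7, 0], [-43, 8, 0]]' --turn '[[0, 0, 0], [0, 0, 0], [0, 0, 0], [0, 0, 0], [0, 0, 0], [0, 0, 0], [0, 0, 0], [0, 0, 0]]'

```text
time_s: 9.4
position: [0.52, -0.0017, 0.1098]
tcp_rot: [[0.002, -0.982, 0.19], [-0.001, 0.19, 0.982], [-1.0, -0.002, -0.0]]
force: [10.4, -3.9, -6.3]
opening: 0.006
```

```bash
python3 d.py "[(-150,0,110),(-160,0,110)]"
```

```text
t 9.4 tcp [ 0.52   -0.0017  0.1098] st [-140.7   -0.2  109.8] F [10.4 -3.9 -6.3] open 0.006
turn [0.0007 0.0024 0.0032]
(-150, 0, 110) dp mm [-9.1  1.9  0.2]
(-160, 0, 110) dp mm [-18.9   3.7   0.2]
```

Call:
send_rows --fingers '[0, 0, 0, 0, 0]' --dp '[[-2, 0, 0], [-4, 1, 0], [-5, 1, 0], [-5, 1, 0], [-5, 1, 0]]' --turn '[[0, 0, 0], [0, 0, 0], [0, 0, 0], [0, 0, 0], [0, 0, 0]]'

```text
time_s: 9.82
position: [0.5202, -0.0019, 0.1101]
tcp_rot: [[0.013, -0.982, 0.19], [-0.003, 0.19, 0.982], [-1.0, -0.014, -0.0]]
force: [11.5, -0.3, -7.6]
opening: 0.006
```

```bash
python3 d.py "[(-120,0,115)]"
```

```text
t 9.82 tcp [ 0.5202 -0.0019  0.1101] st [-140.5   -0.3  110.1] F [11.5 -0.3 -7.6] open 0.006
turn [0.0028 0.0135 0.0039]
(-120, 0, 115) dp mm [20.2 -3.5  4.9]
```

Call:
send_rows --fingers '[0, 0, 0, 0, 0, 0, 0, 0, 0, 0]' --dp '[[4, -1, 0], [12, -2, 0], [18, -3, 0], [20, -3, 8], [20, -3, 28], [20, -3, 55], [20, -3, 85], [20, -3, 110], [20, -3, 125], [20, -3, 125]]' --turn '[[0, 0, 0], [0, 0.013, 0], [0, 0.013, 0], [0, 0.013, 0], [0, 0.013, 0], [0, 0.013, 0], [0, 0.013, 0], [0, 0.013, 0], [0, 0.013, 0], [0, 0.013, 0]]'

```text
time_s: 10.65
position: [0.5413, -0.005, 0.239]
tcp_rot: [[0.006, -0.982, 0.19], [-0.004, 0.19, 0.982], [-1.0, -0.007, -0.003]]
force: [0.6, -0.4, 0.3]
opening: 0.005
```

Call:
send_rows --fingers '[0, 0, 0, 0, 0, 0, 0, 0, 0, 0]' --dp '[[-4, 10, 5], [-12, 35, 10], [-22, 65, 10], [-32, 97, 10], [-42, 130, 10], [-53, 162, 10], [-64, 195, 10], [-75, 225, 10], [-82, 245, 10], [-85, 250, 10]]' --turn '[[0, 0, 0], [0, 0, 0], [0, 0, 0], [0, 0, 0], [0, 0, 0], [0, 0, 0], [0, 0, 0], [0, 0, 0], [0, 0, 0], [0, 0, 0]]'

```text
time_s: 11.48
position: [0.4526, 0.2478, 0.2478]
tcp_rot: [[0.002, -0.983, 0.186], [-0.004, 0.186, 0.983], [-1.0, -0.003, -0.004]]
force: [0.2, -0.5, 0.1]
opening: 0.01
```

```bash
python3 k.py|grep -v dp
python3 - <<'E'
from h import *
from rig import bot
for n in("top","side"):
    c=bot.capture(n);P=cloud(c);q=(P[...,:2]-C)@R2;z=P[...,2]
    m=(abs(q[...,1])<.05)&(z>.12)&(z<.145)&(q[...,0]<-.1)&(q[...,0]>-.2)
    print(n,"pull",q[m].mean(0),q[m].min(0),q[m].max(0))
    m=(z>.124)&(z<.156)&(abs(q[...,0]+.09)<.05)&(abs(q[...,1]+.235)<.05)
    k=q[m].mean(0);print("knob",k,.6-np.arctan2(k[1]+.175,-k[0]))
    cv2.imwrite(f"pics/f_{n}.png",cv2.resize(c["img"][70:300,80:460],None,fx=2,fy=2))
E
```

```text
t 11.48 tcp [0.4526 0.2478 0.2478] st [-253.5  232.4  247.8] F [ 0.2 -0.5  0.1] open 0.01
turn [ 0.004   0.0019 -0.0004]
knobish 119 [-0.10666469 -0.25233801] [-0.07696791 -0.22208549] [-0.0925784  -0.23544348]
pull 271 [-0.07140216  0.00047061]
knobish 131 [-0.10450345 -0.25695212] [-0.07487372 -0.22899244] [-0.08982615 -0.24620298]
pull 175 [-0.07632578 -0.00652632]
top pull [-0.15565332  0.00044116] [-0.15821259 -0.03353173] [-0.15220362  0.03489924]
knob [-0.09250202 -0.23552334] 1.179386576539311
side pull [-0.15383807 -0.00867867] [-0.15759703 -0.03852701] [-0.15125173  0.03406026]
knob [-0.09004246 -0.24610594] 1.2684247389524792
```

View pics/f_top.png

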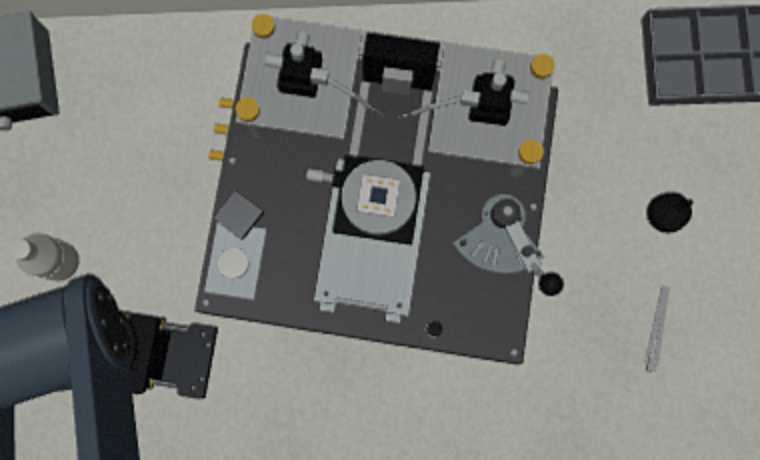

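View pics/f_side.png

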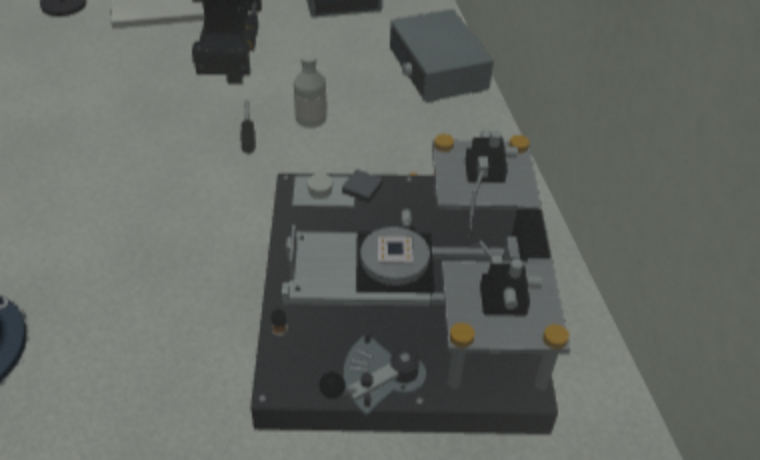

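Both views show the carriage against its two front stops, at (327,307) and (393,316) in the top view. The lever is at its far stop with the knob at (550,284), the bystanders are where they were, and the arm is clear.

```bash
python3 -c "
from rig import bot
print(bot.read_state()['qvel'].round(2)); print(bot.hand_in())"
```

```text
[-0.81  0.01 -0.53  0.02  0.08  0.06]
the job is handed in; nothing more can be done
None
```

With the gripper shut, I pushed the knob past the separation notch to the far stop. I then went behind the upright pull and pushed the stage out to its front stops, and moved the arm clear before handing in at about 11.6 s. The hand-in gave no verdict.

- **Lever:** The finger held still at about 15 N, against at most 9 N for a ridge, so I took it as the stop. The two cameras put the final angle at 1.18 rad (top) and 1.27 rad (side). They disagree because the side camera reads 4–10 mm off in y. With a 4 mm correction, a sphere fit on the side view, made after the push, gave 1.21 rad. The top reading is only 0.03 rad above the 1.15 limit, so the force is the stronger evidence.
- **Stage:** It stayed in until the lever was at its stop, then moved about 90 mm. The finger then held still at about 11.5 N, against about 2.5 N of friction. The last pictures show the carriage touching both front stops.
- **Clear of everything else:** By eye, nothing lying around had moved; I did not measure it. The last force reading was about zero, so the robot was touching nothing. The arm was still settling slightly, at under 1 degree/s.

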